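# Zero the bench thickness gauge on a drawer runner

### The job

Slide the gauge's moving jaw shut, pushing the wooden drawer runner against the fixed jaw until it is firmly squeezed between the two, and leave the jaws shut on it. Then take the slim stylus from its wooden stand, reach it through the round hole in the readout housing and push the recessed button inside right down; finish while still gripping the stylus and holding that button down. Do not press the button in the square hole, and leave the other things on the table where they are.

Things in the scene. Friction and masses are not known exactly. Their poses are not given: they have to be found in the camera images.
- gauge: Bench thickness gauge, fixed. Origin: on the table under the middle of its aluminium bed (100 mm in x, 320 in y, 15 high). +x points to the grey readout housing (100 x 170 mm, top 55 mm above table, centre x +100 mm). Fixed jaw at the -y end; moving jaw slides towards -y. In the housing's flat top: round hole at x 85, y -45 mm, square hole at x 85, y +45 mm; display beyond them.
- anvil: Fixed steel jaw, 60 mm wide, 45 mm high above the bed. Origin at the bed's surface (15 mm above the table), on the jaw face that looks to the gauge's +y; the face is square to the gauge's y axis.
- jaw (a joint): Travel of the moving jaw, m: 0 fully open (150 mm between jaw faces), growing as it closes towards the gauge's -y; opening = 0.150 - value, so it is shut on the 36 mm runner at 0.114. About 2.5 N of friction; stays where left. The runner counts as squeezed when both jaws press it with over 2 N for 0.1 s.
- jaw_post (a point): Round upright post on the moving jaw's carriage, to pinch or push: diameter 16 mm, top 85 mm above table, foot on the carriage (50 mm wide, top 35 mm above table). This point: on its axis, 65 mm above table. The post is 70 mm behind (gauge +y of) the moving jaw's face; the jaw plate is 60 mm wide, 20 thick, top 60 mm above table; the carriage ends 30 mm behind the post.
- runner_center (a point): Loose wooden drawer runner block, 60 mm in its x, 36 in its y (the measured thickness), 40 high, about 90 g, on the bed between the jaws, not quite square to them. This point is its centre, 20 mm above its underside. Pushing the jaw slides and squares it against the fixed jaw.
- stylus_grip (a point): Slim stylus, upright, point down, in one of the stand's two holes (the fat bradawl is in the other, 70 mm away). Round black handle, diameter 15, length 70 mm; steel rod, diameter 6, projecting 45 mm below it; about 40 g. This point: centre of the handle; z from point to handle. In the stand the rod is sunk in its hole, the handle's foot rests on the stand's top, 55 mm above table.
- stylus_tip (a point): Centre of the flat point of the stylus's rod, 80 mm below the handle's centre.
- stand: Wooden tool stand, fixed to the table, 60 mm along its x, 130 mm along its y, 55 mm high. Origin at the centre of its underside. Two vertical holes, diameter 9 mm, 48 mm deep, at y = -35 and +35 mm.
- set_mouth (a point): Centre of the mouth of the round hole (diameter 13 mm) in the housing's top, 55 mm above the table. The button lies inside, its top 22 mm below the mouth when up. The wall of the hole is plain and vertical.
- set_top (a point): Centre of the top of the round, white recessed button (diameter 11 mm) in the round hole; moves with it.
- set_button (a joint): Travel of the button in the round hole in m: 0 up, 0.005 against its stop. Sprung: 1.4 N starts it, 4.9 N brings it to the stop; it comes up when let go. It counts as down beyond 0.0035.
- off_mouth (a point): Centre of the mouth of the square hole (13 mm) in the housing's top; do not press the button in it.
- off_button (a joint): Travel of the button in the square hole in m: 0 up, 0.005 down; same spring. Must stay up.
- jar: Glass jar with a steel lid, diameter 72 mm, 100 mm high; leave alone. Origin at the centre of its underside.
- tape: Roll of tape lying flat, outer diameter 100 mm, 36 mm high; leave alone. Origin at the centre of its underside.
- sanding_block: Cork sanding block, 110 x 65 x 28 mm; leave alone. Origin at the centre of its underside.
- drawer_knob: Brass drawer knob, diameter 36 mm, 32 mm high; leave alone. Origin at the centre of its underside.
- brush: Paint brush lying flat, 200 mm long; leave alone. Origin at the underside near its middle.
- paint_tin: Paint tin, diameter 100 mm, 115 mm high; leave alone. Origin at the centre of its underside.
- bradawl: Bradawl upright in the stand's other hole: fat pear-shaped wooden handle, up to 34 mm thick, top 110 mm above the table; leave it in its hole. Origin at its point, 30 mm below the stand's top.
There are look-alikes about, which are no part of the job. Leave any purple, turquoise or yellow look-alike of the part that bears runner_center alone.

How it is judged:
On the way, in this order (a step that is already met when the one before it is completed fails the run):
1. the moving jaw squeezes the runner against the fixed jaw (contact force between each of jaw, anvil and runner above 2 N), for 0.1 s.
2. the gripped stylus pushes the button in the round hole down (value of joint set_button above 0.0035 m and contact force between stylus and set_button above 1.5 N and contact force between the fingers and stylus above 1 N), for 0.2 s.
At the end, for the whole second after the job is handed in: The gripped stylus (over 1 N) holds the round-hole button down over 3.5 mm with over 1.5 N; the jaws are shut on the runner within 2 mm, the runner within 3.5 mm of the fixed jaw and 30 mm of the jaws' middle; the square-hole button is up (under 1 mm) (all of step 2 and value of joint jaw between 0.112 and 0.1165 m and y of runner_center in the frame of gauge between -0.0855 and -0.0785 m and x of runner_center in the frame of gauge between -0.03 and 0.03 m and value of joint off_button below 0.001 m); the arm keeps its last pose, push and grip.
It fails at once if the button in the square hole is pressed (value of joint off_button above 0.002 m).
It fails at once if another thing on the table is moved by more than 30 mm (distance of any of jar, tape, sanding_block, drawer_knob, brush, paint_tin, bradawl from where it was at the start of the episode above 0.03 m).
It also fails if it takes over 56 s, if anything falls off the work surface, if the arm or the gripper's body presses on something with over 40 N, if the wrist force passes 120 N, or if a joint passes its speed limit or range.

### The arm

A 6-joint arm with a two-finger parallel gripper is mounted at the origin on the work surface. World frame = base frame: x ahead of the robot, y to its left, z up, the work surface at z = 0. Lengths are in m, angles in rad, forces in N, time in s.
With the tool pointing down it reaches from about 0.325 to 0.9 m from the base axis. Payload 6.1 kg.
Tool frame: the origin (TCP) lies between the finger pads; the fingertips stand 8 mm ahead of it and the grasp point (between the pads) lies 11 mm behind it; z points along the fingers, y is the direction in which the jaws open and shut (so a half turn about z gives the same grasp; the last joint's range is limited). The gripper opens to 87 mm and grips with 3 to 60 N. Pads are 19 mm wide; open, the fingers measure 117 mm over their backs; the gripper's body (75 mm by 190 mm) begins 51 mm behind the grasp point.
Start: joints at [1.222, 0.22, 1.526, -0, 1.395, -0.126], TCP at [0.138, 0.61, 0.231] pointing down, gripper open.
Joint ranges: [-2.98, 2.98], [-0.91, 2.08], [0.09, 2.57], [-1.24, 4.39], [0.2, 2.65], [-2.68, 2.68]. Speed limits (rad/s): [2.57, 2.57, 3.01, 3.14, 3.14, 3.14].

### API

Orientations are given as a rotation vector (axis times angle).
In Python, from bench import r gives the robot as it stands.
- The arm moves only by the shell command python3 -m crank 'ROWS' [FORCE]. ROWS is JSON, a list of rows, each a list of 7 numbers: the shift along the tool's x, y, z in m, then the turn, a rotation vector about the tool's x, y, z in rad, then the opening, from -1 (shut) to 1 (fully open). A call has 1 to 10 rows; each row shifts and turns the commanded pose from where the row before left it, along the tool's axes as they then stand; what a row does not reach is not made up. A row lasts 1/12 s, in which the tool goes at most 41.7 mm and 7.16 degrees, less where a joint would pass 70% of its speed; a pose out of reach is approached as far as the arm can. A call is refused whole if a number of a shift passes 0.0417 or a number of a turn 0.125, either way. A call with a gripper value outside its range is refused whole. The fingers move at their own pace and stop on an object; FORCE is the grip in N (left out, the last holds). Time passes only in rows, so rows that do not move let the fingers close. It gives the time, the measured TCP pose, the force and the opening at its end, in the units of the state.
- r.read_state(): the state, without advancing time (a new reading comes with each control period).
- r.get_image(name): name is "side" or "top" or "wrist"; returns a dict with "frame" (480x640x3 uint8, blue, green, red), "z_map" (480x640 float32, m along the optical axis (not along the pixel's ray), 0 where there is no reading), "fx", "fy", "cx", "cy" (pixels), "camera_from_world" (4x4, takes a point from world to camera coordinates). Camera axes: x right, y down, z forward; pixel columns grow to the right and rows downward; lengths in m; the calibration is good to about 2 mm. A picture is of the moment at which its call begins.
- r.sign_off(): hands the job in, once; it reports no verdict.
Trained networks look in the newest picture that a camera, given by its name, has taken for a name from the list of things; names that differ only in an ending like _2 or _b are one class to them, and where a whole thing is asked for, a point or a joint stands for the part that bears it (a point fixed in the world has none). Each returns a list of dicts, best first, with "p" (0 to 1); they miss things now and then, are a little off and sometimes report something else, mostly with a low value. They report only what shows in the picture. A call takes as long as a camera call. They do not tell look-alikes from the thing itself.
- r.boxes_of(label, camera): "location" ([x, y, z] in m, in world coordinates, good to about 4 mm: the middle of the surface that is visible of it).
- r.masks_of(label, camera): "pixels" (480x640 bool, what is visible of it).
- r.tip_of(label, camera): "location" ([x, y, z] in m, in world coordinates, good to about 4 mm: a listed point, or the origin of a listed thing).
The state is a dict: "t": time; "joint_positions": joint angles; "dq": joint speeds; "effort": joint torques, N m; "ee_pos": TCP position; "eef_rot": TCP orientation; "wrist_force": force on the tool from outside, world axes, zero at the start; "wrist_torque": the same for the moment, N m; "gripper_width": finger opening in m.
Only numpy, scipy, OpenCV 4.12 (cv2) and the standard library are available. Lean on these libraries where they do the work, as an engineer would, in place of code of your own. Each camera call takes 0.05 s, during which the arm holds its last target.

## Working session

There is one attempt and no reset: what is moved stays moved. The work goes in short steps, Python scripts to look and compute and a shell command to move; the robot and the scene stay as the last step left them, time stands still between calls to the robot, and variables do not carry over. Pictures are saved under pics/ and viewed, and the job is handed in when it is done.

```bash
ls -la; mkdir -p pics; cat > h.py <<'E'
import numpy as np, cv2
from bench import r
from scipy.spatial.transform import Rotation as R
def cap(n,fn=None):
    im=r.get_image(n)
    if fn: cv2.imwrite('pics/'+fn,im['frame'])
    return im
def world(im,u,v,z=None):
    d=im['z_map'][int(round(v)),int(round(u))] if z is None else z
    p=np.array([(u-im['cx'])/im['fx']*d,(v-im['cy'])/im['fy']*d,d,1])
    return (np.linalg.inv(im['camera_from_world'])@p)[:3]
def cloud(im):
    v,u=np.mgrid[:480,:640]; d=im['z_map']
    P=np.stack([(u-im['cx'])/im['fx']*d,(v-im['cy'])/im['fy']*d,d,np.ones_like(d)],-1)
    return (P@np.linalg.inv(im['camera_from_world']).T)[...,:3]
def proj(im,p):
    q=im['camera_from_world']@np.r_[p,1]
    return im['fx']*q[0]/q[2]+im['cx'],im['fy']*q[1]/q[2]+im['cy']
E
python3 - <<'E'
from h import *
np.set_printoptions(precision=4,suppress=True)
for n in ['top','side']:
    im=cap(n,n+'0.png')
    print(n,im['fx'],np.linalg.inv(im['camera_from_world']))
    for l in ['gauge','anvil','jaw_post','runner_center','stylus_grip','stylus_tip','stand','set_mouth','set_top','off_mouth','jar','tape','bradawl','paint_tin']:
        print(l,[(np.round(x['location'],3),round(x['p'],2)) for x in r.tip_of(l,n)][:4])
print(r.read_state())
E
```

```text
total 12
drwxr-xr-x  3 agent agent 4096 Dec  7 14:15 .
drwxr-xr-x 23 root  root  4096 Dec  7 14:15 ..
drwxr-xr-x  2 agent agent 4096 Dec  7 14:15 pics
top 503.92583253903496 [[-0.     -0.9919  0.1273  0.4798]
 [-0.9999  0.0015  0.0117 -0.0075]
 [-0.0118 -0.1273 -0.9918  1.2327]
 [ 0.      0.      0.      1.    ]]
gauge [(array([0.56 , 0.042, 0.   ]), 0.9)]
anvil [(array([ 0.568, -0.058,  0.011]), 0.7), (array([0.554, 0.006, 0.037]), 0.58)]
jaw_post [(array([0.548, 0.133, 0.068]), 0.85)]
runner_center [(array([0.427, 0.006, 0.023]), 0.76), (array([ 0.415, -0.097,  0.021]), 0.73), (array([0.556, 0.006, 0.037]), 0.63), (array([ 0.72 , -0.335,  0.   ]), 0.41)]
stylus_grip [(array([0.468, 0.328, 0.091]), 0.58)]
stylus_tip [(array([ 0.571, -0.057,  0.013]), 0.23)]
stand [(array([ 0.484,  0.362, -0.002]), 0.89), (array([0.47 , 0.33 , 0.095]), 0.44), (array([ 0.61 , -0.286, -0.003]), 0.16)]
set_mouth [(array([0.648, 0.012, 0.055]), 0.94)]
set_top []
off_mouth [(array([0.641, 0.095, 0.053]), 0.67), (array([0.559, 0.042, 0.   ]), 0.2)]
jar [(array([ 0.454, -0.368, -0.002]), 0.79), (array([0.55
[... 955 characters left out ...]
, (array([ 0.48 ,  0.361, -0.   ]), 0.52)]
tape [(array([ 0.723, -0.339, -0.002]), 0.71)]
bradawl [(array([ 0.454, -0.369, -0.001]), 0.29)]
paint_tin [(array([0.798, 0.019, 0.   ]), 0.84), (array([ 0.663,  0.279, -0.001]), 0.39)]
{'t': 1.5, 'joint_positions': array([ 1.2219,  0.2204,  1.5265,  0.    ,  1.3947, -0.1261]), 'dq': array([-0.0006,  0.0008,  0.    , -0.0005, -0.0011,  0.0002]), 'effort': array([ -0.0029, -49.4565, -38.7695,   0.0697,   0.047 ,  -0.0001]), 'ee_pos': array([0.1381, 0.6095, 0.2305]), 'eef_rot': array([-0.3492, -3.1221,  0.0001]), 'wrist_force': array([-0.0425,  1.3015, -0.2798]), 'wrist_torque': array([ 0.0435, -0.0056, -0.0748]), 'gripper_width': 0.0872605794101938}
```

View images.

View pics/top0.png

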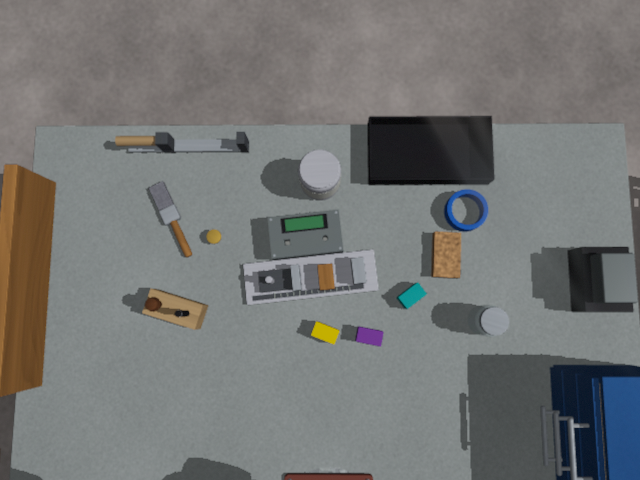

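View pics/side0.png

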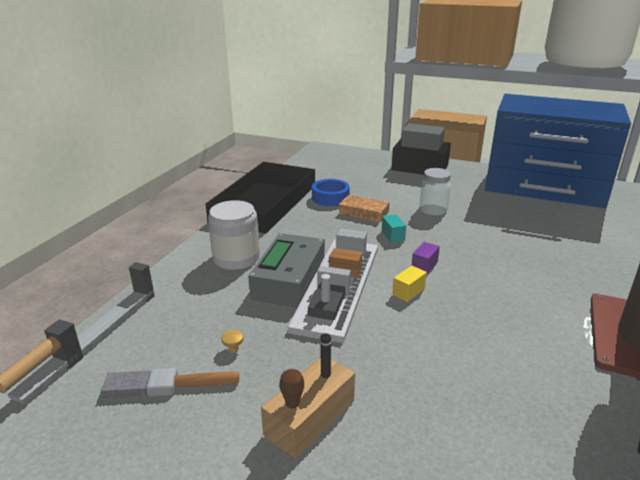

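```bash
python3 - <<'E'
from h import *
np.set_printoptions(precision=4,suppress=True)
im=cap('top'); P=cloud(im)
def rect(xr,yr,zr):
    m=(P[...,0]>xr[0])&(P[...,0]<xr[1])&(P[...,1]>yr[0])&(P[...,1]<yr[1])&(P[...,2]>zr[0])&(P[...,2]<zr[1])
    q=P[m][:,:2].astype(np.float32)
    return len(q),P[m].mean(0),cv2.minAreaRect(q*1000)
print('housing',rect((.58,.75),(-.1,.2),(.045,.065)))
print('post',rect((.5,.6),(.1,.17),(.075,.095)))
print('bed',rect((.45,.65),(-.2,.3),(.008,.1)))
print('stand',rect((.42,.56),(.27,.46),(.045,.06)))
print('stylus',rect((.42,.56),(.27,.36),(.10,.14)))
print('bradawl',rect((.42,.56),(.36,.46),(.095,.12)))
print('runner',rect((.5,.6),(-.03,.035),(.045,.065)))
print('maxz around', np.round(P[270:290,255:385:5,2].max(0),3))
f=im['frame']
cv2.imwrite('pics/c0.png',cv2.resize(f[200:350,130:390],None,fx=3,fy=3,interpolation=cv2.INTER_CUBIC))
s=cap('side')
cv2.imwrite('pics/c1.png',cv2.resize(s['frame'][220:400,240:400],None,fx=3.3,fy=3.3,interpolation=cv2.INTER_CUBIC))
st=r.read_state(); print(R.from_rotvec(st['eef_rot']).as_matrix())
E
```

```text
housing (3173, array([0.654 , 0.0492, 0.0556]), ((665.4852294921875, 30.3739013671875), (226.89466857910156, 168.95457458496094), 89.89112854003906))
post (40, array([0.5479, 0.1355, 0.0849]), ((547.194091796875, 135.587158203125), (13.769244194030762, 13.641371726989746), 2.587111711502075))
bed (7222, array([0.5686, 0.0427, 0.0315]), ((550.3006591796875, 50.53184509277344), (199.2836151123047, 498.9195251464844), 0.032281745225191116))
stand (1197, array([0.4807, 0.3556, 0.0551]), ((481.76983642578125, 362.10064697265625), (131.2738494873047, 60.37283706665039), 72.84049987792969))
stylus (55, array([0.4712, 0.327 , 0.1206]), ((470.5898132324219, 328.3769836425781), (13.125367164611816, 14.905412673950195), 0.011067217215895653))
bradawl (163, array([0.4922, 0.3927, 0.1051]), ((491.72686767578125, 393.6431884765625), (30.497915267944336, 29.50124740600586), 46.78974151611328))
runner (395, array([0.5566, 0.0053, 0.0548]), ((556.964111328125, 5.466596603393555), (60.365447998046875, 35.94554901123047), 5.614165306091309))
maxz around [0.02  0.039 0.087 0.087 0.039 0.04  0.04  0.06  0.063 1.233 0.019 0.02
 0.02  0.059 0.058 0.058 0.021 0.02  0.021 0.019 0.063 0.063 0.065 0.019
 0.018 0.003]
[[-0.9753  0.221  -0.    ]
 [ 0.221   0.9753  0.    ]
 [ 0.      0.     -1.    ]]
```

View pics/c0.png

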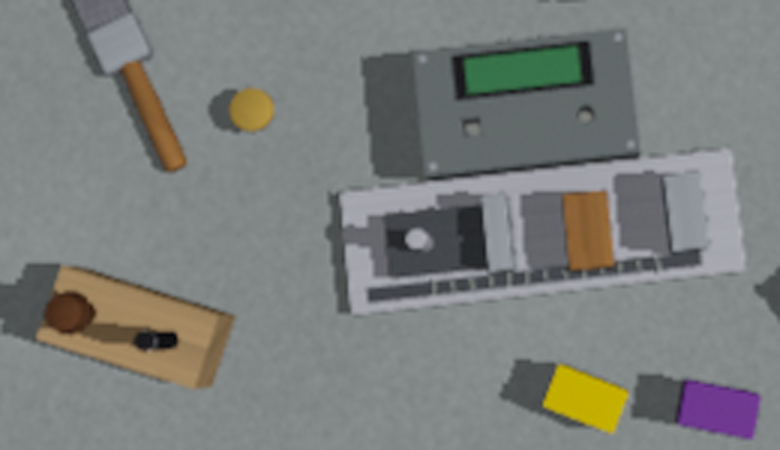

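View pics/c1.png

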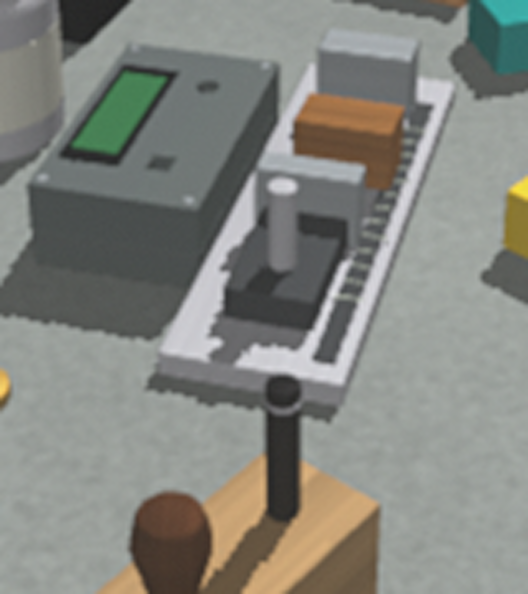

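```bash
python3 - <<'E'
from h import *
np.set_printoptions(precision=4,suppress=True)
im=cap('top'); P=cloud(im)
hm=r.masks_of('gauge','top'); print([(x['p'],x['pixels'].sum()) for x in hm])
z=P[...,2]
def rect(m):
    k=cv2.morphologyEx(m.astype(np.uint8),cv2.MORPH_OPEN,np.ones((3,3)))
    n,l,s,c=cv2.connectedComponentsWithStats(k); i=1+np.argmax(s[1:,4]); q=P[l==i]
    return s[i,4],q.mean(0),cv2.minAreaRect((q[:,:2]*1000).astype(np.float32))
b=(P[...,0]>.5)&(P[...,0]<.72)&(P[...,1]>-.14)&(P[...,1]<.23)
h=rect(b&(z>.050)&(z<.06)&(P[...,0]>.59)&(P[...,0]<.715)); print(h)
b=(P[...,0]>.45)&(P[...,0]<.64)&(P[...,1]>-.18)&(P[...,1]<.25)
print(rect(b&(z>.01)&(z<.1)&~((P[...,0]>.59)&(z>.03))))
E
```

```text
[(0.67, np.int64(8079)), (0.51, np.int64(837))]
(np.int32(2560), array([0.6552, 0.0533, 0.0553]), ((658.1441650390625, 54.51442337036133), (101.19088745117188, 170.0872802734375), 6.227902412414551))
(np.int32(5286), array([0.5574, 0.0445, 0.0257]), ((558.756103515625, 43.29876708984375), (100.6723861694336, 320.5387268066406), 6.302821636199951))
```

```bash
python3 -m crank '[[0,0,0,0,0,-0.111,0.2],[0,0,0,0,0,-0.111,-0.1],[0,0,0,0,0,-0.11,-0.1],[-0.0178,-0.0258,0,0,0,0,-0.1],[-0.0178,-0.0258,0,0,0,0,-0.1],[-0.0178,-0.0258,0,0,0,0,-0.1],[-0.0178,-0.0258,0,0,0,0,-0.1],[-0.0178,-0.0258,0,0,0,0,-0.1],[-0.0178,-0.0258,0,0,0,0,-0.1],[-0.0178,-0.0258,0,0,0,0,-0.1]]'
python3 -m crank '[[-0.0178,-0.0258,0,0,0,0,-0.1],[-0.0178,-0.0258,0,0,0,0,-0.1],[-0.0178,-0.0258,0,0,0,0,-0.1],[-0.0178,-0.0258,0,0,0,0,-0.1],[-0.0178,-0.0258,0,0,0,0,-0.1],[-0.0178,-0.0258,0,0,0,0,-0.1],[-0.0178,-0.0258,0,0,0,0,-0.1],[-0.0178,-0.0258,0,0,0,0,-0.1],[-0.0178,-0.0258,0,0,0,0,-0.1],[-0.0178,-0.0258,0,0,0,0,-0.1]]'
python3 -m crank '[[-0.0178,-0.0258,0,0,0,0,-0.1],[-0.0178,-0.0258,0,0,0,0,-0.1],[-0.0178,-0.0258,0,0,0,0,-0.1],[0,0,0,0,0,0,-0.1],[0,0,0,0,0,0,-0.1]]'
python3 - <<'E'
from h import *
im=cap('wrist','w1.png')
for l in ['jaw_post','set_mouth','off_mouth']: print(l,[(np.round(x['location'],4),round(x['p'],2)) for x in r.tip_of(l,'wrist')][:3])
E
```

```text
t: 2.53
ee_pos: [0.2824, 0.4424, 0.2307]
eef_rot: [-0.172, 3.137, 0.001]
wrist_force: [0.4, 0.5, 0.0]
gripper_width: 0.0398
t: 3.37
ee_pos: [0.4876, 0.2052, 0.2308]
eef_rot: [-0.171, 3.136, 0.0]
wrist_force: [0.2, 0.4, 0.4]
gripper_width: 0.039
t: 3.78
ee_pos: [0.5488, 0.1341, 0.2303]
eef_rot: [0.167, -3.137, -0.0]
wrist_force: [0.0, 0.8, -0.5]
gripper_width: 0.0393
jaw_post [(array([0.5536, 0.1363, 0.066 ]), 0.65)]
set_mouth []
off_mouth [(array([0.6377, 0.0966, 0.0537]), 0.83)]
```

View pics/w1.png

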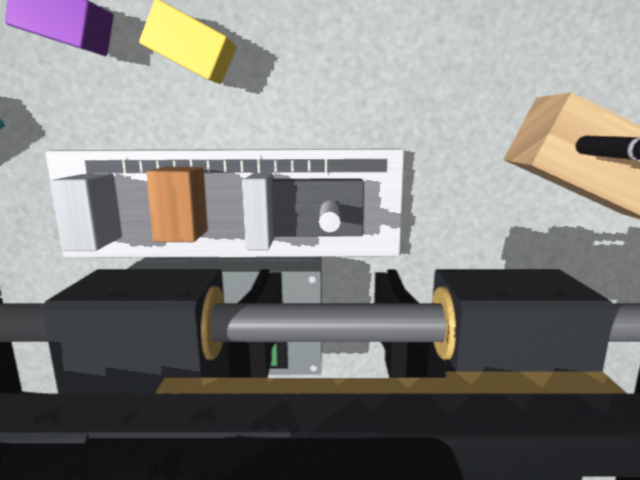

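```bash
python3 - <<'E'
from h import *
im=cap('wrist'); P=cloud(im)
m=(abs(P[...,2]-.085)<.004)&(abs(P[...,0]-.55)<.03)&(abs(P[...,1]-.135)<.03)
q=P[m]; print(len(q),q.mean(0),cv2.minAreaRect((q[:,:2]*1000).astype(np.float32)))
st=r.read_state(); print(R.from_rotvec(st['eef_rot']).as_matrix(), st['ee_pos'],proj(im,[.548,.1355,.085]))
z=P[...,2]; b=(P[...,0]>.45)&(P[...,0]<.61)&(P[...,1]>-.18)&(P[...,1]<.25)&(z>.01)&(z<.1)
print(cv2.minAreaRect((P[b][:,:2]*1000).astype(np.float32)))
E
```

```text
341 [0.54897551 0.13580892 0.08495943] ((549.1773681640625, 135.75222778320312), (14.806917190551758, 15.170965194702148), 51.405052185058594)
[[-9.93870359e-01 -1.10551807e-01 -8.57181529e-05]
 [-1.10551823e-01  9.93870337e-01  2.17973924e-04]
 [ 6.10953183e-05  2.26114121e-04 -9.99999973e-01]] [0.54753854 0.13649878 0.23061993] (np.float64(325.5580756000202), np.float64(221.15739059390006))
((529.992919921875, 43.11163330078125), (328.2213439941406, 159.97750854492188), 89.99764251708984)
```

```bash
python3 -m crank '[[0,0,0.03,0,0,0,-0.1],[0,0,0.03,0,0,0,-0.1],[0,0,0.03,0,0,0,-0.1],[0,0,0.03,0,0,0,-0.1],[0,0,0.03,0,0,0,-0.1],[0,0,0.024,0,0,0,-0.1],[0,0,0,0,0,0,-0.1]]'
python3 -m crank '[[0,0,0,0,0,0,-1],[0,0,0,0,0,0,-1],[0,0,0,0,0,0,-1],[0,0,0,0,0,0,-1]]' 20
```

```text
t: 4.62
ee_pos: [0.5432, 0.1358, 0.051]
eef_rot: [0.173, -3.127, 0.001]
wrist_force: [-1.0, 0.2, -0.2]
gripper_width: 0.0392
t: 4.95
ee_pos: [0.5499, 0.1358, 0.0589]
eef_rot: [-0.172, 3.133, 0.0]
wrist_force: [0.3, 0.1, -0.1]
gripper_width: 0.0202
```

```bash
python3 -m crank '[[0,0,0,0,0,0,-1],[0,0,0,0,0,0,-1]]'; python3 -m crank '[[0,-0.006,0,0,0,0,-1],[0,-0.006,0,0,0,0,-1],[0,-0.006,0,0,0,0,-1],[0,-0.006,0,0,0,0,-1],[0,-0.006,0,0,0,0,-1],[0,-0.006,0,0,0,0,-1],[0,-0.006,0,0,0,0,-1],[0,-0.006,0,0,0,0,-1],[0,0,0,0,0,0,-1]]'
python3 - <<'E'
from h import *
for i in range(3):
    im=cap('wrist','w2.png'); s=r.read_state(); print(s['ee_pos'],s['wrist_force'],s['gripper_width'])
E
```

```text
t: 5.12
ee_pos: [0.5497, 0.1356, 0.0586]
eef_rot: [-0.171, 3.134, 0.0]
wrist_force: [-1.1, 0.6, 7.3]
gripper_width: 0.0156
t: 5.87
ee_pos: [0.555, 0.0871, 0.0585]
eef_rot: [-0.17, 3.134, -0.0]
wrist_force: [0.3, -0.9, 6.0]
gripper_width: 0.0155
[0.55506197 0.08711578 0.05853146] [-0.32181636 -0.58925266  5.87036729] 0.015301608351864091
[0.55507327 0.08712137 0.05855931] [-0.41061049 -1.66394321  6.14804608] 0.015396634160155265
[0.5550439  0.08709843 0.05850982] [ 0.529802   -1.91638456  6.17133857] 0.015610923443327658
```

View pics/w2.png

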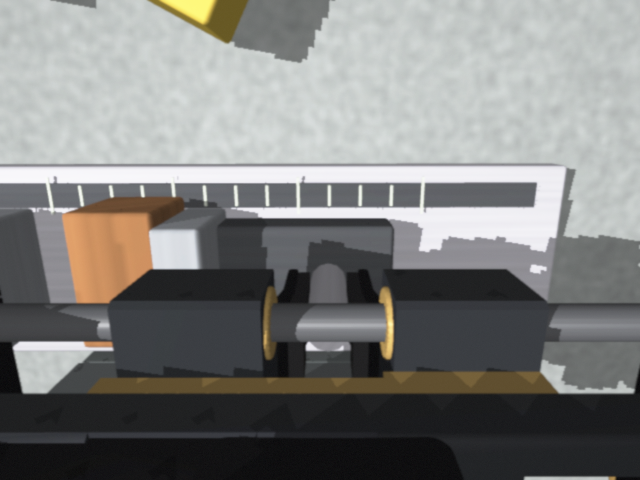

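```bash
python3 -m crank '[[0,-0.006,0,0,0,0,-1],[0,-0.006,0,0,0,0,-1],[0,-0.006,0,0,0,0,-1],[0,-0.006,0,0,0,0,-1],[0,-0.005,0,0,0,0,-1],[0,-0.004,0,0,0,0,-1],[0,0,0,0,0,0,-1]]'; python3 -m crank '[[0,-0.001,0,0,0,0,-1],[0,-0.001,0,0,0,0,-1],[0,0,0,0,0,0,-1]]'; python3 -m crank '[[0,-0.001,0,0,0,0,-1],[0,-0.001,0,0,0,0,-1],[0,0,0,0,0,0,-1]]'
```

```text
t: 6.6
ee_pos: [0.5587, 0.0545, 0.0585]
eef_rot: [-0.17, 3.134, -0.0]
wrist_force: [-0.1, -0.4, 6.1]
gripper_width: 0.0151
t: 6.85
ee_pos: [0.5588, 0.0532, 0.0585]
eef_rot: [-0.171, 3.134, 0.001]
wrist_force: [-0.5, 2.1, 6.7]
gripper_width: 0.015
t: 7.1
ee_pos: [0.559, 0.0513, 0.0585]
eef_rot: [-0.171, 3.134, 0.001]
wrist_force: [0.2, 2.1, 7.6]
gripper_width: 0.0156
```

```bash
python3 -m crank '[[0,-0.001,0,0,0,0,-1],[0,-0.001,0,0,0,0,-1],[0,0,0,0,0,0,-1]]'; python3 -m crank '[[0,-0.001,0,0,0,0,-1],[0,0,0,0,0,0,-1]]';  python3 -m crank '[[0,-0.001,0,0,0,0,-1],[0,0,0,0,0,0,-1]]'
```

```text
t: 7.35
ee_pos: [0.5592, 0.0493, 0.0585]
eef_rot: [-0.171, 3.134, 0.001]
wrist_force: [-0.7, 2.0, 6.3]
gripper_width: 0.0155
t: 7.52
ee_pos: [0.5593, 0.0488, 0.0585]
eef_rot: [-0.171, 3.134, 0.002]
wrist_force: [-0.9, 4.9, 7.0]
gripper_width: 0.0157
t: 7.68
ee_pos: [0.5593, 0.0487, 0.0585]
eef_rot: [-0.171, 3.134, 0.005]
wrist_force: [-0.9, 8.2, 7.4]
gripper_width: 0.0154
```

```bash
python3 -m crank '[[0,-0.001,0,0,0,0,-1],[0,-0.001,0,0,0,0,-1],[0,0,0,0,0,0,-1],[0,0,0,0,0,0,-1]]';  
python3 - <<'E'
from h import *
im=cap('top'); cv2.imwrite('pics/t3.png',cv2.resize(im['frame'][220:320,220:400],None,fx=4,fy=4,interpolation=cv2.INTER_CUBIC))
im=cap('wrist','w3.png')
E
```

```text
t: 8.02
ee_pos: [0.5593, 0.0487, 0.0585]
eef_rot: [-0.171, 3.134, 0.009]
wrist_force: [-1.3, 14.8, 8.4]
gripper_width: 0.0153
```

View pics/w3.png

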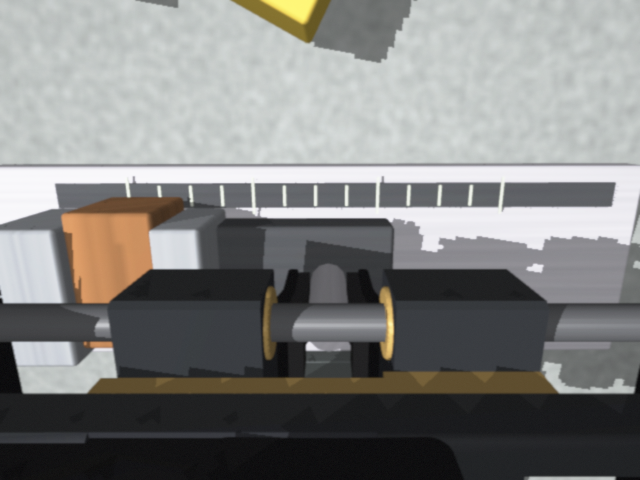

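```bash
python3 -m crank '[[0,0,0,0,0,0,-0.3],[0,0,0,0,0,0,-0.2],[0,0.002,0,0,0,0,-0.1],[0,0.002,0,0,0,0,-0.1],[0,0,-0.02,0,0,0,-0.1],[0,0,-0.03,0,0,0,-0.1],[0,0,-0.03,0,0,0,-0.1],[0,0,-0.03,0,0,0,-0.1],[0,0,-0.03,0,0,0,-0.1],[0,0,-0.03,0,0,0,-0.1]]'
python3 - <<'E'
from h import *
np.set_printoptions(precision=4,suppress=True)
im=cap('wrist','w4.png'); s=r.read_state(); print(s['ee_pos'],s['eef_rot'],s['gripper_width'])
def med(im,l):
    x=r.tip_of(l,im); return [(np.round(a['location'],4),round(a['p'],2)) for a in x[:3]]
for l in ['set_mouth','set_top','jaw_post','anvil','runner_center']: print(l,med('wrist',l),med('side',l))
E
```

```text
t: 8.95
ee_pos: [0.5573, 0.0486, 0.2278]
eef_rot: [0.171, -3.136, 0.0]
wrist_force: [1.1, -0.2, -0.5]
gripper_width: 0.039
[0.5607 0.0485 0.2352] [-0.1703  3.1274 -0.0021] 0.039221666074719046
set_mouth [] [(array([0.6484, 0.0066, 0.0576]), 0.61)]
set_top [] []
jaw_post [(array([0.5621, 0.0518, 0.0657]), 0.88)] [(array([0.549 , 0.136 , 0.0654]), 0.67), (array([0.5575, 0.0059, 0.0346]), 0.19)]
anvil [] [(array([ 0.5706, -0.0588,  0.0147]), 0.85)]
runner_center [(array([ 0.417 , -0.0934,  0.0191]), 0.93), (array([ 0.5155, -0.1969,  0.0202]), 0.92), (array([0.5623, 0.0447, 0.065 ]), 0.67)] [(array([ 0.4204, -0.0983,  0.0206]), 0.77), (array([ 0.5146, -0.199 ,  0.0202]), 0.68), (array([0.5592, 0.0072, 0.0381]), 0.6)]
```

View pics/w4.png

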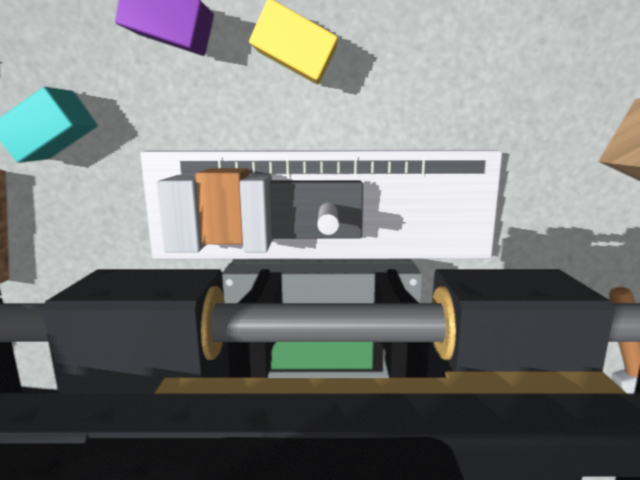

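```bash
python3 -m crank '[[-0.028,-0.016,0,0,0,0,-0.1],[-0.028,-0.016,0,0,0,0,-0.1],[-0.03,-0.016,0,0,0,0,-0.1],[0,0,0,0,0,0,-0.1],[0,0,0,0,0,0,-0.1]]'
python3 - <<'E'
from h import *
np.set_printoptions(precision=4,suppress=True)
im=cap('wrist','w5.png'); s=r.read_state(); print(s['ee_pos'],s['eef_rot'],s['gripper_width'])
for l in ['set_mouth','off_mouth','set_top']: print(l,[(np.round(a['location'],4),round(a['p'],2)) for a in r.tip_of(l,'wrist')[:3]])
print(proj(im,[.648,.0082,.055]))
P=cloud(im); np.save('w5P.npy',P)
E
```

```text
t: 9.92
ee_pos: [0.6487, 0.0098, 0.2243]
eef_rot: [0.169, -3.134, -0.001]
wrist_force: [-0.3, 0.3, 0.0]
gripper_width: 0.039
[0.648  0.0105 0.225 ] [ 0.1704 -3.1342 -0.001 ] 0.039192058306777314
set_mouth [(array([0.6519, 0.0059, 0.0545]), 0.91)]
off_mouth [(array([0.6398, 0.0921, 0.0582]), 0.59), (array([ 0.5705, -0.0557,  0.013 ]), 0.31)]
set_top [(array([0.6503, 0.0053, 0.028 ]), 0.59)]
(np.float64(324.8830551390939), np.float64(213.63345608302066))
```

View pics/w5.png

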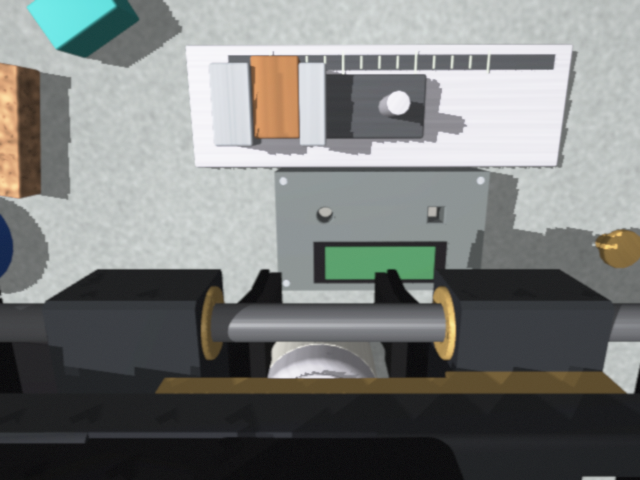

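```bash
python3 -m crank '[[0.0118,0.0279,0,0,0,0,-0.1],[0.0118,0.0279,0,0,0,0,-0.1],[0.0118,0.0279,0,0,0,0,-0.1],[0.0118,0.0279,0,0,0,0,-0.1],[0.0118,0.0279,0,0,0,0,-0.1],[0.0118,0.0279,0,0,0,0,-0.1],[0.0118,0.0279,0,0,0,0,-0.1],[0.0118,0.0279,0,0,0,0,-0.1],[0.0118,0.0279,0,0,0,0,-0.1],[0.0118,0.0279,0,0,0,0,-0.1]]'
python3 -m crank '[[0.0118,0.0279,0,0,0,0,-0.1],[0.0118,0.0279,0,0,0,0,-0.1],[0,0,0,0,0,0,-0.1],[0,0,0,0,0,0,-0.1]]'
python3 - <<'E'
from h import *
np.set_printoptions(precision=4,suppress=True)
im=cap('wrist','w6.png'); s=r.read_state(); print(s['ee_pos'],s['eef_rot'],s['gripper_width'])
P=cloud(im)
m=(abs(P[...,2]-.125)<.006)&(abs(P[...,0]-.471)<.025)&(abs(P[...,1]-.328)<.025)
q=P[m]; print(len(q),q.mean(0),cv2.minAreaRect((q[:,:2]*1000).astype(np.float32)))
print([(np.round(a['location'],4),round(a['p'],2)) for a in r.tip_of('stylus_grip','wrist')[:3]])
print(R.from_rotvec(s['eef_rot']).as_matrix())
E
```

```text
t: 10.95
ee_pos: [0.499, 0.2765, 0.2275]
eef_rot: [-0.173, 3.135, 0.001]
wrist_force: [1.2, 0.5, -0.1]
gripper_width: 0.0394
t: 11.28
ee_pos: [0.4696, 0.3293, 0.2273]
eef_rot: [-0.177, 3.135, 0.001]
wrist_force: [-0.1, 0.4, 0.3]
gripper_width: 0.0387
[0.4704 0.3283 0.2272] [-0.1748  3.1356 -0.0001] 0.03912713380075863
415 [0.472  0.3293 0.1247] ((472.6466369628906, 329.2830505371094), (14.355393409729004, 14.367742538452148), 26.541807174682617)
[(array([0.4717, 0.3279, 0.0886]), 0.75)]
[[-0.9938 -0.1111  0.0012]
 [-0.1111  0.9938  0.    ]
 [-0.0011 -0.0001 -1.    ]]
```

View pics/w6.png

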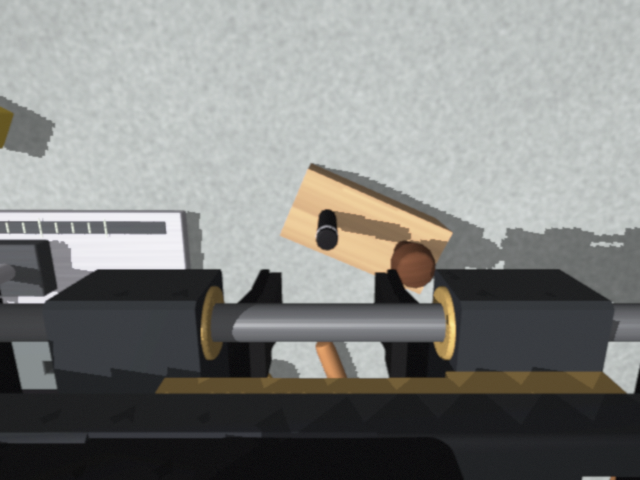

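```bash
python3 -m crank '[[-0.0015,0,0.025,0,0,0,-0.1],[0,0,0.025,0,0,0,-0.1],[0,0,0.025,0,0,0,-0.1],[0,0,0.025,0,0,0,-0.1],[0,0,0.025,0,0,0,-0.1],[0,0,0.023,0,0,0,-0.1],[0,0,0,0,0,0,-0.1],[0,0,0,0,0,0,-0.1]]'
python3 -m crank '[[0,0,0,0,0,0,-1],[0,0,0,0,0,0,-1],[0,0,0,0,0,0,-1],[0,0,0,0,0,0,-1],[0,0,0,0,0,0,-1],[0,0,0,0,0,0,-1]]' 40
python3 - <<'E'
from h import *
im=cap('side','s7.png'); s=r.read_state(); print(s['ee_pos'],s['eef_rot'],s['wrist_force'],s['gripper_width'])
E
```

```text
t: 12.05
ee_pos: [0.4721, 0.3265, 0.0775]
eef_rot: [0.169, -3.134, 0.002]
wrist_force: [-0.3, -0.3, 0.2]
gripper_width: 0.0391
t: 12.55
ee_pos: [0.4733, 0.3285, 0.0797]
eef_rot: [-0.172, 3.135, 0.001]
wrist_force: [0.2, -0.1, 4.4]
gripper_width: 0.014
[0.47328239 0.32850912 0.07960723] [-1.71774641e-01  3.13529765e+00  9.07500409e-04] [-0.12682752 -0.00776506  6.01275261] 0.013825913705391947
```

View pics/s7.png

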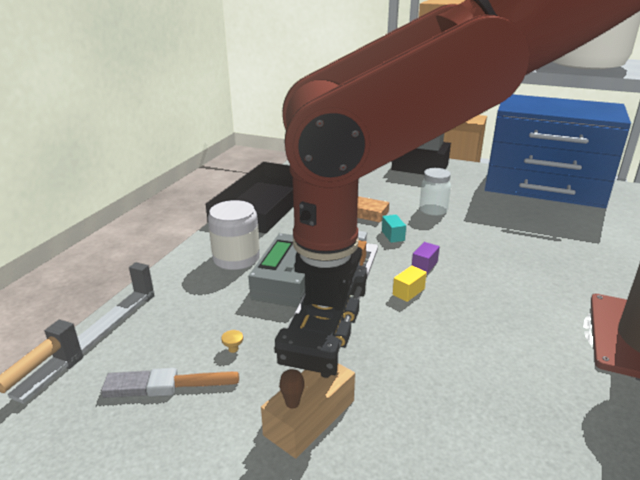

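```bash
python3 -m crank '[[0,0,-0.015,0,0,0,-1],[0,0,-0.02,0,0,0,-1],[0,0,-0.025,0,0,0,-1],[0,0,-0.03,0,0,0,-1],[0,0,-0.02,0,0,0,-1],[0,0,0,0,0,0,-1],[0,0,0,0,0,0,-1]]'
python3 - <<'E'
from h import *
im=cap('wrist','w8.png'); s=r.read_state(); print(s['ee_pos'],s['eef_rot'],s['wrist_force'],s['gripper_width'])
print([(np.round(a['location'],4),round(a['p'],2)) for a in r.tip_of('stylus_tip','wrist')[:3]])
im=cap('side','s8.png');print([(np.round(a['location'],4),round(a['p'],2)) for a in r.tip_of('stylus_tip','side')[:3]])
E
```

```text
t: 13.18
ee_pos: [0.4734, 0.3286, 0.1898]
eef_rot: [-0.172, 3.134, 0.002]
wrist_force: [0.1, -0.6, -0.2]
gripper_width: 0.0141
[0.47237133 0.32805635 0.18807325] [ 1.71574176e-01 -3.13663074e+00  2.07078045e-04] [ 0.6130443   0.80664788 -0.15705792] 0.01377051311081724
[(array([0.4722, 0.3325, 0.1166]), 0.93)]
[(array([0.4716, 0.3235, 0.1158]), 0.69)]
```

View pics/w8.png

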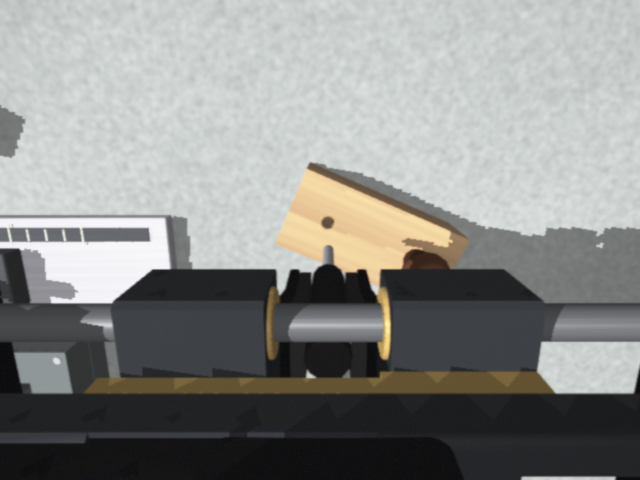

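View pics/s8.png

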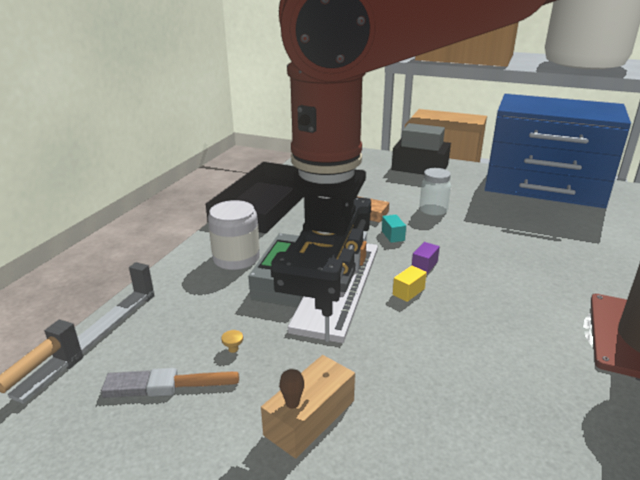

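```bash
python3 -m crank '[[-0.0116,-0.0281,0,0,0,0,-1],[-0.0116,-0.0281,0,0,0,0,-1],[-0.0116,-0.0281,0,0,0,0,-1],[-0.0116,-0.0281,0,0,0,0,-1],[-0.0116,-0.0281,0,0,0,0,-1],[-0.0116,-0.0281,0,0,0,0,-1],[-0.0116,-0.0281,0,0,0,0,-1],[-0.0116,-0.0281,0,0,0,0,-1],[-0.0116,-0.0281,0,0,0,0,-1],[-0.0116,-0.0281,0,0,0,0,-1]]'
python3 -m crank '[[-0.0116,-0.0281,0,0,0,0,-1],[-0.0116,-0.0281,0,0,0,0,-1],[0,0,0.02,0,0,0,-1],[0,0,0.02,0,0,0,-1],[0,0,0,0,0,0,-1],[0,0,0,0,0,0,-1]]'
python3 - <<'E'
from h import *
im=cap('wrist','w9.png'); s=r.read_state(); print(s['ee_pos'],s['eef_rot'],s['wrist_force'],s['gripper_width'])
for l in ['stylus_tip','set_mouth']: print([(np.round(a['location'],4),round(a['p'],2)) for a in r.tip_of(l,'wrist')[:3]])
print(proj(im,[.648,.0082,.055]))
E
```

```text
t: 14.22
ee_pos: [0.6183, 0.06, 0.1867]
eef_rot: [0.171, -3.134, -0.001]
wrist_force: [0.6, 0.7, -0.2]
gripper_width: 0.0142
t: 14.72
ee_pos: [0.6457, 0.0082, 0.1456]
eef_rot: [0.171, -3.131, -0.002]
wrist_force: [-1.0, 0.5, -0.4]
gripper_width: 0.0141
[0.64697505 0.00836909 0.1475113 ] [ 1.71641482e-01 -3.13434879e+00 -7.08606252e-04] [-0.25005134  0.41055132  0.01689769] 0.01410260569531585
[(array([0.6474, 0.01  , 0.076 ]), 0.55)]
[(array([0.6502, 0.0052, 0.0529]), 0.96)]
(np.float64(326.1507860857404), np.float64(244.51654874024854))
```

View pics/w9.png

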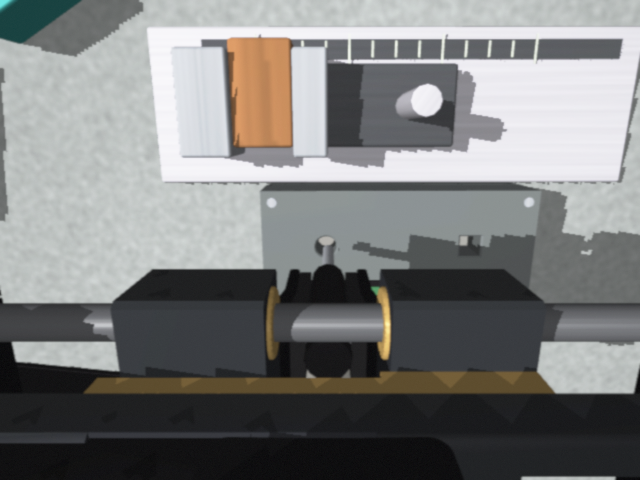

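```bash
python3 - <<'E'
from h import *
im=cap('wrist'); f=im['frame'].copy()
for z in (.055,.065,.076,.09): print(z,proj(im,[.648,.0082,z]))
# 13mm circle at mouth
T=np.linspace(0,2*np.pi,40)
g=cv2.resize(f[215:285,280:380],None,fx=8,fy=8,interpolation=cv2.INTER_CUBIC)
pts=np.array([proj(im,[.648+.0065*np.cos(t),.0082+.0065*np.sin(t),.055]) for t in T])
pt=((pts-[280,215]+.5)*8).astype(int)
cv2.polylines(g,[pt],True,(0,0,255),1)
a=[tuple(((np.array(proj(im,[.648,.0082,z]))-[280,215]+.5)*8).astype(int)) for z in (.055,.077)]
cv2.line(g,tuple(map(int,a[0])),tuple(map(int,a[1])),(0,255,255),1)
cv2.imwrite('pics/w9c.png',g)
E
```

```text
0.055 (np.float64(326.442551443755), np.float64(237.8109904725478))
0.065 (np.float64(326.39799149929246), np.float64(242.1637495890719))
0.076 (np.float64(326.3447866227716), np.float64(247.36097355585133))
0.09 (np.float64(326.26976581909736), np.float64(254.6892476607735))
```

View pics/w9c.png

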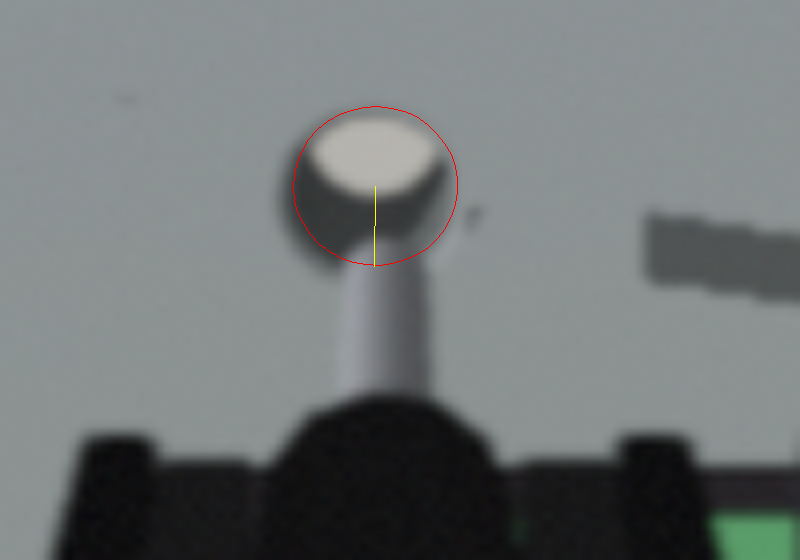

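```bash
python3 -m crank '[[0.0005,-0.001,0.008,0,0,0,-1],[0,0,0.01,0,0,0,-1],[0,0,0.007,0,0,0,-1],[0,0,0.005,0,0,0,-1],[0,0,0,0,0,0,-1],[0,0,0,0,0,0,-1]]'
python3 - <<'E'
from h import *
im=cap('wrist'); f=im['frame']
cv2.imwrite('pics/w10.png',cv2.resize(f[195:285,260:380],None,fx=6,fy=6,interpolation=cv2.INTER_CUBIC))
im=cap('side'); f=im['frame']
cv2.imwrite('pics/s10.png',cv2.resize(f[180:330,220:400],None,fx=4,fy=4,interpolation=cv2.INTER_CUBIC))
s=r.read_state(); print(s['ee_pos'],s['wrist_force'],s['wrist_torque'],s['gripper_width'])
E
```

```text
t: 15.42
ee_pos: [0.6469, 0.0071, 0.1177]
eef_rot: [0.171, -3.136, -0.0]
wrist_force: [1.4, 0.4, -0.4]
gripper_width: 0.0142
[0.64753578 0.00702642 0.118746  ] [ 0.30568503 -0.16917093  0.40206237] [-0.00072104  0.0078471   0.04871672] 0.013942229504821742
```

View pics/w10.png

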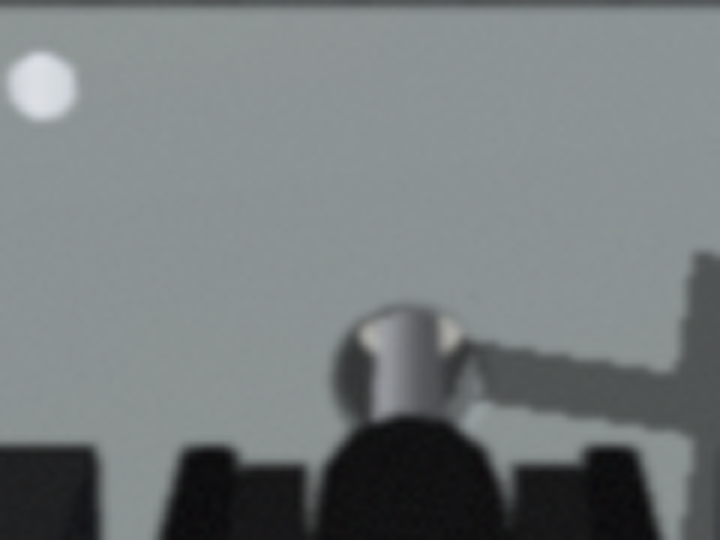

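View pics/s10.png

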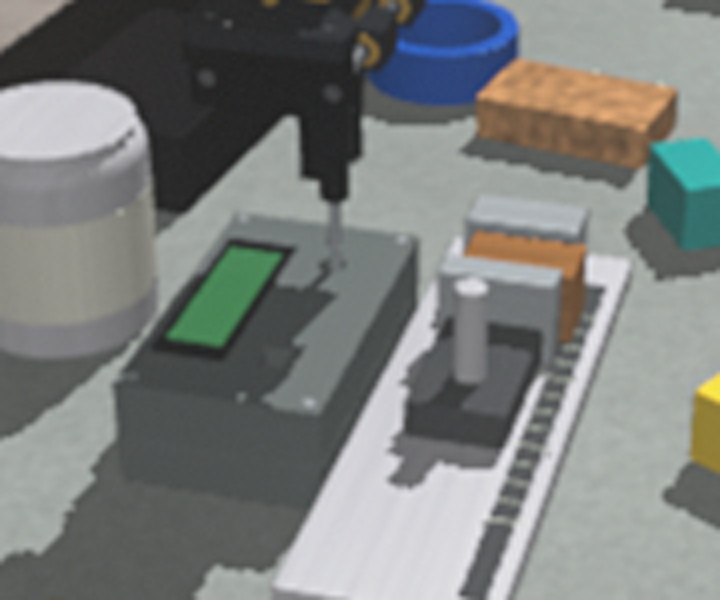

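```bash
python3 -m crank '[[0,0,0.005,0,0,0,-1],[0,0,0.004,0,0,0,-1],[0,0,0.002,0,0,0,-1],[0,0,0,0,0,0,-1],[0,0,0,0,0,0,-1]]' 50
python3 -m crank '[[0,0,0.002,0,0,0,-1],[0,0,0.002,0,0,0,-1],[0,0,0,0,0,0,-1],[0,0,0,0,0,0,-1]]'
python3 -m crank '[[0,0,0.002,0,0,0,-1],[0,0,0,0,0,0,-1],[0,0,0,0,0,0,-1]]'
```

```text
t: 15.93
ee_pos: [0.6471, 0.0071, 0.1071]
eef_rot: [0.171, -3.136, -0.0]
wrist_force: [0.5, 0.4, 0.1]
gripper_width: 0.0137
t: 16.27
ee_pos: [0.6472, 0.0071, 0.1033]
eef_rot: [0.171, -3.137, -0.0]
wrist_force: [0.3, 0.4, -0.1]
gripper_width: 0.0141
t: 16.52
ee_pos: [0.6477, 0.007, 0.1019]
eef_rot: [-0.171, 3.136, -0.0]
wrist_force: [-0.1, 0.6, 1.3]
gripper_width: 0.0141
```

Contact begins; the stop should come about 5 mm further.

```bash
python3 -m crank '[[0,0,0.002,0,0,0,-1],[0,0,0,0,0,0,-1],[0,0,0,0,0,0,-1]]'
python3 -m crank '[[0,0,0.002,0,0,0,-1],[0,0,0,0,0,0,-1],[0,0,0,0,0,0,-1]]'
python3 -m crank '[[0,0,0.002,0,0,0,-1],[0,0,0,0,0,0,-1],[0,0,0,0,0,0,-1]]'
python3 -m crank '[[0,0,0.001,0,0,0,-1],[0,0,0,0,0,0,-1],[0,0,0,0,0,0,-1]]'
```

```text
t: 16.77
ee_pos: [0.6477, 0.007, 0.0999]
eef_rot: [-0.171, 3.136, -0.0]
wrist_force: [0.7, 0.5, 2.8]
gripper_width: 0.0142
t: 17.02
ee_pos: [0.6477, 0.007, 0.0979]
eef_rot: [-0.171, 3.136, -0.0]
wrist_force: [0.3, -0.1, 4.6]
gripper_width: 0.014
t: 17.27
ee_pos: [0.648, 0.007, 0.0973]
eef_rot: [-0.172, 3.136, -0.0]
wrist_force: [-3.1, 1.1, 11.0]
gripper_width: 0.0138
t: 17.52
ee_pos: [0.6482, 0.007, 0.0971]
eef_rot: [-0.172, 3.135, -0.001]
wrist_force: [-5.0, 0.4, 16.1]
gripper_width: 0.0138
```

```bash
python3 -m crank '[[0,0,-0.001,0,0,0,-1],[0,0,0,0,0,0,-1],[0,0,0,0,0,0,-1],[0,0,0,0,0,0,-1],[0,0,0,0,0,0,-1],[0,0,0,0,0,0,-1]]'
python3 - <<'E'
from h import *
im=cap('wrist','w11.png'); im=cap('side'); f=im['frame']
cv2.imwrite('pics/s11.png',cv2.resize(f[180:330,220:400],None,fx=4,fy=4,interpolation=cv2.INTER_CUBIC))
s=r.read_state(); print(s['t'],s['ee_pos'],s['wrist_force'],s['gripper_width'])
t=cap('top'); cv2.imwrite('pics/t11.png',t['frame'])
for l in ['jar','tape','sanding_block','drawer_knob','brush','paint_tin','bradawl']: print(l,[np.round(a['location'],3) for a in r.tip_of(l,'side')[:1]+r.tip_of(l,'top')[:1]])
E
```

```text
t: 18.02
ee_pos: [0.648, 0.007, 0.0973]
eef_rot: [-0.171, 3.136, -0.0]
wrist_force: [-2.9, -0.0, 10.9]
gripper_width: 0.0138
18.1167 [0.64798513 0.00703978 0.09728803] [-2.46924023  0.21266716 11.11784433] 0.0141350369367528
jar [array([ 0.453, -0.371, -0.004]), array([ 0.452, -0.37 ,  0.001])]
tape [array([ 0.72 , -0.337, -0.001]), array([ 0.718, -0.332, -0.   ])]
sanding_block [array([ 0.615, -0.282,  0.001]), array([ 0.61 , -0.286, -0.002])]
drawer_knob [array([ 0.662,  0.279, -0.001]), array([ 0.655,  0.281, -0.002])]
brush [array([ 0.698,  0.383, -0.   ]), array([0.698, 0.383, 0.003])]
paint_tin [array([0.8  , 0.022, 0.   ]), array([ 0.722, -0.334,  0.002])]
bradawl [array([0.489, 0.398, 0.024])]
```

View pics/s11.png

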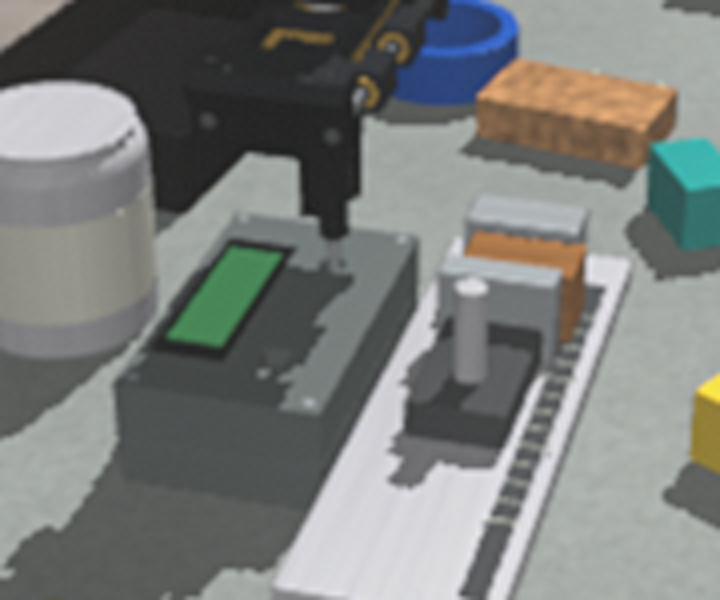

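View pics/w11.png

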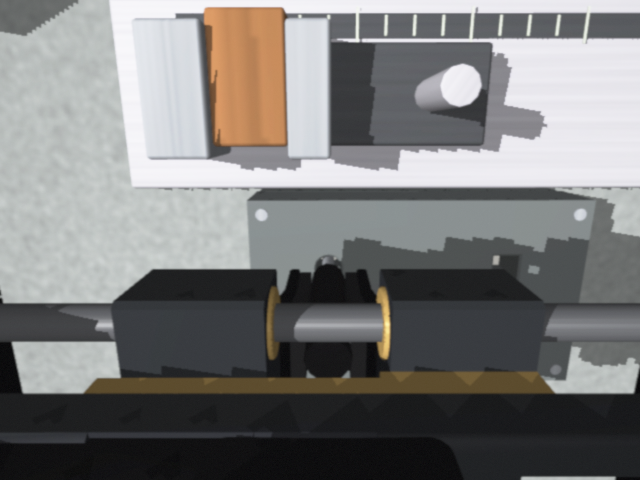

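```bash
python3 - <<'E'
from h import *
print(r.sign_off()); s=r.read_state(); print(s['t'],s['ee_pos'],s['wrist_force'],s['gripper_width'])
E
```

```text
the job is handed in; nothing more can be done
None
the job is handed in; nothing more can be done
```

The job is handed in; the clock read about 18 s of the 56 s allowed. The hand-in gives no verdict, so this rests on my own checks.

- **Jaw:** I pinched the jaw's post and pushed the jaw shut on the brown runner. It stopped moving at about 15 N, with the post within about 1 mm of its computed shut position. I then let go, and the last side and wrist pictures still show the runner between the jaws.
- **Stylus and button:** I took the stylus from the stand at 40 N grip, raised to 50 N before pressing, and lowered it into the round hole. The force rose to 4.6 N over about 5 mm, then jumped when I pushed further, which matches the button reaching its stop. At hand-in the stylus was still gripped (14 mm finger opening) and pressing down with about 11 N, with about 2.5 N sideways in x.
- **Other things:** Nothing went near the square hole. The jar, tape, sanding block, knob, brush, tin and bradawl were found within about 1 cm of where they were first seen or pictured. The exception was one top-camera reading that put the tin at the tape's position. The side camera showed the tin in its place, so I took that as a wrong label.

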